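# Put the stacked embroidery containers back in their trays

## Task

Tidy the embroidery table: take the stack of four containers apart and set each one back in its own organiser tray, the needle pot in the small square tray, the bead tin in the large square tray, the pin tin in the shorter oblong tray and the hook case in the long tray. Each must end upright, lid up, lying flat on the felt inside its tray; set them down without dropping or tipping them, as they are full of small things. Leave the hoop and the phone lying where they are.

Things in the scene. Friction and masses are not known exactly. Their poses are not given: they have to be found in the camera images.
- needle_pot: Small round pot of dark turned wood with a thin brass band and flat lid, diameter 26 mm, height 28 mm, about 25 g; at the start on top of the stack, on the bead tin. Origin at the centre of its underside, z up along its axis.
- bead_tin: Round aluminium screw-lid tin, diameter 48 mm, height 26 mm, about 50 g; at the start third from the bottom, on the pin tin. Origin at the centre of its underside, z up along its axis.
- pin_tin: Oblong dark steel tin with a paper label on its lid, 94 x 54 x 26 mm (length x width x height), about 110 g; at the start lying on the hook case. Origin at the centre of its underside, x along its length, y across its width, z up.
- hook_case: Long wooden case with a flat sliding lid, 160 x 60 x 32 mm (length x width x height), about 220 g; at the start at the bottom of the stack, on the table. Origin at the centre of its underside, x along its length, y across its width, z up.
- small_square_tray: Bamboo organiser tray with grey felt floor, fixed to the table, the smaller of the two square ones with the inside 46 x 46 mm and the outside 52 x 52 mm (walls 3 mm thick, rim 12 mm above the table, floor 4 mm above the table). Origin at the centre of its underside, on the table; x and y along its sides, z up. The place for the needle pot, which has about 10 mm to spare on every side in it.
- large_square_tray: Bamboo organiser tray with grey felt floor, fixed to the table, the larger of the two square ones with the inside 70 x 70 mm and the outside 76 x 76 mm (walls 3 mm thick, rim 12 mm above the table, floor 4 mm above the table). Origin at the centre of its underside, on the table; x and y along its sides, z up. The place for the bead tin, which has about 11 mm to spare on every side in it.
- middle_tray: Bamboo organiser tray with grey felt floor, fixed to the table, the shorter of the two oblong ones with the inside 114 x 76 mm and the outside 120 x 82 mm (walls 3 mm thick, rim 12 mm above the table, floor 4 mm above the table). Origin at the centre of its underside, on the table; x along its length, y along its width, z up. The place for the pin tin, which has about 10 mm to spare on every side in it.
- long_tray: Bamboo organiser tray with grey felt floor, fixed to the table, the longest one with the inside 182 x 82 mm and the outside 188 x 88 mm (walls 3 mm thick, rim 12 mm above the table, floor 4 mm above the table). Origin at the centre of its underside, on the table; x along its length, y along its width, z up. The place for the hook case, which has about 11 mm to spare on every side in it.
- hoop: Bystander: a pale wooden embroidery hoop lying flat, loose, outer diameter about 126 mm, 11 mm high, with a brass screw in lugs on its +x side (reaching 75 mm from the centre). Origin at its centre, on the table, z up.
- phone: Bystander: a phone lying flat, loose, white with a black screen, 146 x 71 x 8 mm. Origin at the centre of its underside, x along its length, z up.
Not all that is in view belongs to the job. There is more than one size of the needle_pot; the one meant has the size given above. What is shaped like the long_tray but purple is not meant.

How it is judged (in metres and radians):
At the end, for the whole second after the job is handed in: Needle pot, bead tin, pin tin and hook case each lie at rest and upright (within 4.5 degrees) on the floor of their own tray (underside within 4 mm of the felt, centre within 14 mm of the tray's centre along each tray axis) (x of needle_pot in the frame of small_square_tray between -0.014 and 0.014 m and y of needle_pot in the frame of small_square_tray between -0.014 and 0.014 m and z of needle_pot in the frame of small_square_tray between 0.001 and 0.008 m and angle between each of needle_pot, bead_tin, pin_tin, hook_case's own z axis and vertical below 0.08 rad and linear speed of each of needle_pot, bead_tin, pin_tin, hook_case below 0.02 m/s and x of bead_tin in the frame of large_square_tray between -0.014 and 0.014 m and y of bead_tin in the frame of large_square_tray between -0.014 and 0.014 m and z of bead_tin in the frame of large_square_tray between 0.001 and 0.008 m and x of pin_tin in the frame of middle_tray between -0.014 and 0.014 m and y of pin_tin in the frame of middle_tray between -0.014 and 0.014 m and z of pin_tin in the frame of middle_tray between 0.001 and 0.008 m and x of hook_case in the frame of long_tray between -0.014 and 0.014 m and y of hook_case in the frame of long_tray between -0.014 and 0.014 m and z of hook_case in the frame of long_tray between 0.001 and 0.008 m); the robot touches nothing.
It fails at once if a container is tipped (more than 40 degrees) (angle between any of needle_pot, bead_tin, pin_tin, hook_case's own z axis and vertical above 0.7 rad).
It fails at once if a container is dropped (falls free of the fingers faster than 0.7 m/s, about 25 mm) ((contact force between the fingers and needle_pot below 0.02 N and linear speed of needle_pot above 0.7 m/s) or (contact force between the fingers and bead_tin below 0.02 N and linear speed of bead_tin above 0.7 m/s) or (contact force between the fingers and pin_tin below 0.02 N and linear speed of pin_tin above 0.7 m/s) or (contact force between the fingers and hook_case below 0.02 N and linear speed of hook_case above 0.7 m/s)).
It fails at once if the hoop is pushed more than 30 mm from its place (distance of hoop from where it was at the start of the episode above 0.03 m).
It fails at once if the phone is pushed more than 30 mm from its place (distance of phone from where it was at the start of the episode above 0.03 m).
It also fails if it takes over 115 s, if anything falls off the work surface, if the arm or the gripper's body presses on something with over 40 N, if the wrist force passes 120 N, or if a joint passes its speed limit or range.

## Robot

A 6-joint arm with a two-finger parallel gripper is mounted at the origin on the work surface. World frame = base frame: x ahead of the robot, y to its left, z up, the work surface at z = 0. Lengths are in m, angles in degrees, forces in N, time in s.
With the tool pointing down it reaches from about 0.275 to 0.775 m from the base axis. Payload 14.6 kg.
Tool frame: the origin (TCP) lies on the centre line of the jaws, within the pads' length; the fingertips stand 17 mm ahead of it and the grasp point (between the pads) lies 2 mm behind it; z points along the fingers, y is the line along which they close (so a half turn about z gives the same grasp; the last joint's range is limited). The gripper opens to 85 mm and grips with 20 to 120 N. Pads are 22 mm wide; open, the fingers measure 114 mm over their backs; the gripper's body (76 mm by 85 mm) begins 54 mm behind the grasp point. The pads swing forward as they close: fully open they stand 13 mm farther back than shut.
Start: joints at [-85.445, 15.075, -2.767, 72.158, 0, 81.102], TCP at [0.122, -0.511, 0.248] pointing down, gripper open.
Joint ranges: [-151.79, 151.79], [-50.71, 97.33], [-67.44, 78.34], [-121.81, 120.89], [-77.56, 73.72], [-180, 180]. Speed limits (degrees/s): [108.29, 108.29, 147.25, 159.86, 180, 180].

## Interface

Orientations are given as a 3x3 rotation matrix whose columns are the frame's x, y, z axes.
In Python, from plant import robot gives the robot as it stands.
- The arm moves only by the tool jog_arm, never from a script. Its argument "moves" is a list of rows, each an object of numbers: "tx", "ty", "tz": the shift along the tool's x, y, z in m; "turn": the turn about the tool's z in rad. A call has 1 to 20 rows; each row shifts and turns the commanded pose from where the row before left it, along the tool's axes as they then stand; what a row does not reach is not made up. A row lasts 1/8 s, in which the tool goes at most 62.5 mm and 10.7 degrees, less where a joint would pass 70% of its speed; a pose out of reach is approached as far as the arm can. A call with a gripper value outside its range is refused whole. "hand" is the closure, from 0 (fully open) to 1 (shut), set as the call begins (left out, the last holds). The fingers move at their own pace and stop on an object; "grip_force" is the grip in N (left out, the last holds). Time passes only in rows, so rows that do not move let the fingers close. It gives the time, the measured TCP pose, the force, the opening and the grip force at its end, in the units of the state.
- robot.state(): the state, without advancing time (a new reading comes with each control period).
- robot.grab_frame(name): name is "side" or "top"; returns a dict with "frame" (400x640x3 uint8, red, green, blue), "camera_matrix" (3x3 intrinsics, pixels), "R" (3x3) and "t" (3): a world point X has camera coordinates R X + t. Camera axes: x right, y down, z forward; pixel columns grow to the right and rows downward; lengths in m; the calibration is good to about 2 mm. A picture is of the moment at which its call begins. There is no depth.
- robot.finish_job(): hands the job in; it is judged then, once.
The state is a dict: "time_s": time; "joint_pos": joint angles; "joint_velocities": joint speeds; "effort": joint torques, N m; "ee_pos": TCP position; "orientation": TCP orientation; "contact_force": force on the tool from outside, world axes, zero at the start; "torque": the same for the moment, N m; "finger_gap": finger opening in m; "grip_force": force on a finger pad.
Only numpy, scipy, OpenCV 4.12 (cv2) and the standard library are available. Lean on these libraries where they do the work, as an engineer would, in place of code of your own. Each camera call takes 0.05 s, during which the arm holds its last target. There are 200 camera calls.

## Working session

There is one attempt and no reset: what is moved stays moved. The work goes in short steps, Python scripts to look and compute and a tool call to move; the robot and the scene stay as the last step left them, time stands still between calls to the robot, and variables do not carry over. Pictures are saved under pics/ and viewed, at most 15 in all, crops included, and the job is handed in when it is done.

Besides the shell and the picture viewer there is one more tool, called after "Emit:" as name(argument=value, ...), one argument or row to a line, values as JSON. jog_arm: Moves the arm, as the interface text tells. Its arguments: {"type":"object","properties":{"moves":{"type":"array"},"hand":{"type":"number"},"grip_force":{"type":"number"}},"required":["moves"]}

```bash
ls; mkdir -p pics
cat > h.py <<'E'
import numpy as np,cv2
from plant import robot
def grab(n,f):
    d=robot.grab_frame(n); cv2.imwrite('pics/'+f,d['frame'][:,:,::-1]); np.savez('pics/'+f[:-4]+'.npz',**d); return d
def ray(d,u,v,z):
    K=np.array(d['camera_matrix']);R=np.array(d['R']);t=np.array(d['t'])
    c=-R.T@t; r=R.T@np.linalg.inv(K)@np.array([u,v,1.]); return c+r*(z-c[2])/r[2]
def proj(d,X):
    p=np.array(d['camera_matrix'])@(np.array(d['R'])@np.array(X)+np.array(d['t'])); return p[:2]/p[2]
E
python3 - <<'E'
from h import *
for n in('top','side'):
    d=grab(n,n+'0.png'); R=np.array(d['R']);print(n,-R.T@d['t'],d['camera_matrix'][0],R[2])
s=robot.state();print(s['time_s'],s['ee_pos'],s['orientation'],s['finger_gap'])
E
```

```text
pics
top [3.31861926e-01 3.54953630e-06 1.25945908e+00] [518.36486717   0.         312.40286806] [ 0.14458285  0.00512061 -0.98947945]
side [0.18157785 0.43894471 0.72856279] [374.4455901   0.        319.9145101] [ 0.37229185 -0.5390749  -0.75551111]
0.1 [ 0.1221175  -0.51035628  0.24787606] [[ 9.72560061e-01  2.32651933e-01 -7.01059134e-05]
 [ 2.32651889e-01 -9.72559580e-01  9.80653978e-04]
 [ 1.59968866e-04 -9.70055166e-04 -9.99999517e-01]] 0.08534912641259734
```

View pics/top0.png

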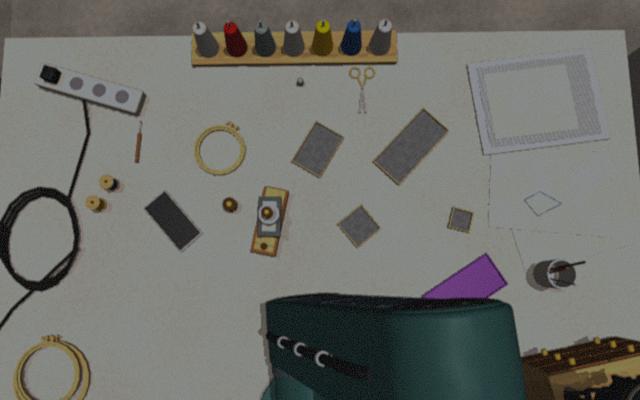

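View pics/side0.png

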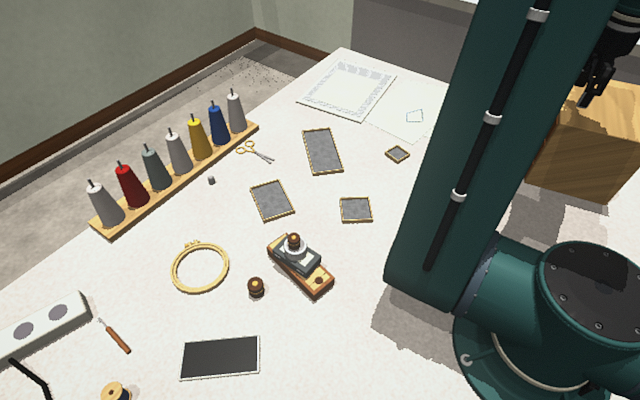

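Top view: stack at about (268,222), middle tray (317,149), long tray (410,146), large square (358,226), small square (460,219), hoop (220,149), phone (172,220), decoy pot (230,204). I'll measure the trays and zoom in on the stack.

Run:
```python
from h import *
def felt(d,n,seeds):
    im=d['frame'];hsv=cv2.cvtColor(im,cv2.COLOR_RGB2HSV)
    for name,(u,v) in seeds.items():
        b=cv2.GaussianBlur(im,(5,5),0)
        m=np.zeros((402,642),np.uint8); cv2.floodFill(b.copy(),m,(u,v),0,(16,)*3,(16,)*3,4|(255<<8)|cv2.FLOODFILL_MASK_ONLY|cv2.FLOODFILL_FIXED_RANGE)
        m=cv2.morphologyEx(m[1:-1,1:-1],cv2.MORPH_OPEN,np.ones((3,3)))
        c=max(cv2.findContours(m,0,1)[0],key=cv2.contourArea)[:,0]
        P=np.array([ray(d,x,y,.004)[:2] for x,y in c],np.float32)*1000
        r=cv2.minAreaRect(P); print(n,name,np.round(r[0],1),np.round(r[1],1),round(r[2],1))
t=dict(np.load('pics/top0.npz'));s=dict(np.load('pics/side0.npz'))
felt(t,'top',dict(mid=(317,149),long=(410,146),lsq=(358,226),ssq=(460,219)))
felt(s,'side',dict(mid=(271,200),long=(322,150),lsq=(355,210),ssq=(397,154)))
a=cv2.resize(t['frame'][180:262,220:300],None,fx=5,fy=5,interpolation=2)
b=cv2.resize(s['frame'][222:304,250:345],None,fx=4.2,fy=5,interpolation=2)
cv2.imwrite('pics/c0.png',np.hstack([a,b])[:,:,::-1])
```

```text
top mid [644.7  -7.4] [ 76.  113.4] 58.3
top long [ 647.6 -237.9] [ 81.4 186. ] 46.5
top lsq [ 451.5 -105.8] [68.3 68.9] 38.4
top ssq [ 462.4 -353.7] [45.5 46.7] 73.7
side mid [641.6  -8.3] [ 73.3 102.1] 58.7
side long [ 644.3 -239.1] [ 79.6 167.1] 45.8
side lsq [ 448.1 -108.3] [66.3 55.5] 35.6
side ssq [ 460.5 -353.1] [30.8 35.3] 63.2
```

View pics/c0.png

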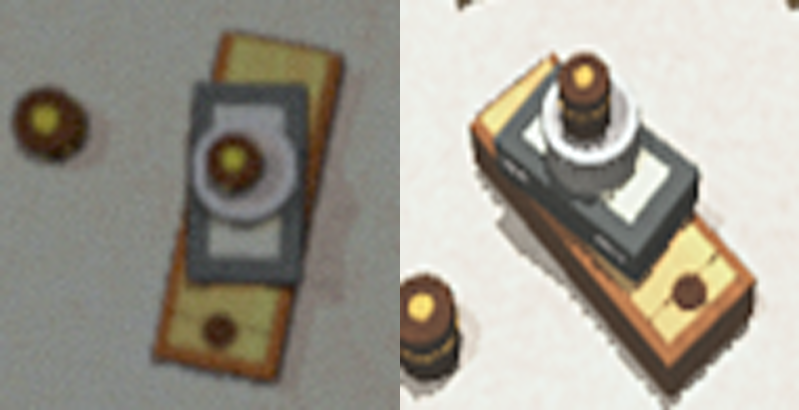

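Run:
```python
from h import *
t=dict(np.load('pics/top0.npz'));s=dict(np.load('pics/side0.npz'))
T=lambda x,y,z:1000*ray(t,(x+.5)/5+219.5,(y+.5)/5+179.5,z)[:2]
S=lambda x,y,z:1000*ray(s,(x-399.5)/4.2+249.5,(y+.5)/5+221.5,z)[:2]
def q(n,F,c,z):
    P=np.array([F(*p,z) for p in c]); r=cv2.minAreaRect(P.astype(np.float32)); print(n,P.mean(0).round(1),np.round(r,1) if 0 else [np.round(a,1) for a in r])
q('hookT',T,[(222,32),(345,55),(277,382),(155,360)],.032)
q('pinT',T,[(193,82),(308,86),(303,284),(187,280)],.058)
q('hookS',S,[(553,55),(755,280),(665,350),(472,125)],.032)
q('pinS',S,[(545,95),(697,170),(640,250),(497,143)],.058)
print('beadT',T(245,172,.084),'potT',T(234,161,.112),'potTknob',T(232,158,.112))
print('beadS',S(590,115,.084),'potS',S(585,75,.112))
print('decoy',T(48,122,.04))
st=robot.state();print(np.round(st['joint_pos'],1))
```

```text
hookT [462.2 108.8] [array([462. , 108.6]), array([ 60.3, 159.8]), np.float64(78.6)]
pinT [470.4 107.6] [array([470.4, 107.6]), array([54., 94.]), np.float64(88.4)]
hookS [461.  110.7] [array([459.1, 110.7]), array([ 55.8, 157.1]), np.float64(78.7)]
pinS [466.1 113.8] [array([467. , 110.3]), array([90.2, 47.2]), np.float64(0.3)]
beadT [472.23402172 106.50353188] potT [473.89212879 108.8807003 ] potTknob [475.25184497 109.77546564]
beadS [470.85543357 108.92317587] potS [472.01975913 109.39856911]
decoy [502.58171393 204.22478398]
[-85.4  15.1  -2.8  72.2   0.   81.1]
```

Measured sizes match the stated ones, so I'm setting out. First I'll rise and turn the wrist to a yaw that keeps joint 6 in range.

Emit:
jog_arm(
  moves=[
    {"tz":-0.02},
    {"tz":-0.02},
    {"tz":-0.02},
    {"turn":-0.17},
    {"turn":-0.17},
    {"turn":-0.17},
    {"turn":-0.17},
    {"turn":-0.17},
    {"turn":-0.17},
    {"turn":-0.17},
    {"turn":-0.17},
    {"turn":-0.17},
    {"turn":-0.17},
    {"turn":-0.17},
    {"turn":-0.17},
    {"turn":-0.17},
    {"turn":-0.17},
    {"turn":-0.17},
  ],
  hand=0,
  grip_force=30,
)

```text
invalid input at $.moves[0]: expected keys tx, ty, tz, turn
```

```bash
cat > go.py <<'E'
# go.py x y z yaw(deg of tool x, mod 180): what remains, in the present tool axes
import sys
from h import *
s=robot.state();R=np.array(s['orientation']);p=np.array(s['ee_pos'])
psi=np.degrees(np.arctan2(R[1,0],R[0,0]))
print('t',round(s['time_s'],2),'p',p.round(4),'psi',psi.round(2),'j6',round(s['joint_pos'][5],1),'gap',round(s['finger_gap'],4),'F',np.round(s['contact_force'],1))
a=list(map(float,sys.argv[1:]))
if a:
    d=R.T@(np.array(a[:3])-p); dy=(a[3]-psi+90)%180-90
    print('tool shift',d.round(4),'turn',np.radians(-dy).round(4))
    c,sn=np.cos(np.radians(a[3])),np.sin(np.radians(a[3])); w=np.array(a[:3])-p
    print('shift after the turn',np.round([c*w[0]+sn*w[1],sn*w[0]-c*w[1],-w[2]],4))
E
python3 go.py .473 .109 .2 163.7
```

```text
t 0.1 p [ 0.1221 -0.5104  0.2479] psi 13.45 j6 81.1 gap 0.0853 F [ 0.3  0.5 -0.5]
tool shift [ 0.4853 -0.5207  0.0485] turn 0.5193
shift after the turn [-0.1629  0.6929  0.0479]
```

All four keys are needed in each row.

Emit:
jog_arm(
  moves=[
    {"tx":0,"ty":0,"tz":-0.02,"turn":0},
    {"tx":0,"ty":0,"tz":-0.02,"turn":0},
    {"tx":0,"ty":0,"tz":-0.02,"turn":0},
    {"tx":0,"ty":0,"tz":0,"turn":-0.17},
    {"tx":0,"ty":0,"tz":0,"turn":-0.17},
    {"tx":0,"ty":0,"tz":0,"turn":-0.17},
    {"tx":0,"ty":0,"tz":0,"turn":-0.17},
    {"tx":0,"ty":0,"tz":0,"turn":-0.17},
    {"tx":0,"ty":0,"tz":0,"turn":-0.17},
    {"tx":0,"ty":0,"tz":0,"turn":-0.17},
    {"tx":0,"ty":0,"tz":0,"turn":-0.17},
    {"tx":0,"ty":0,"tz":0,"turn":-0.17},
    {"tx":0,"ty":0,"tz":0,"turn":-0.17},
    {"tx":0,"ty":0,"tz":0,"turn":-0.17},
    {"tx":0,"ty":0,"tz":0,"turn":-0.17},
    {"tx":0,"ty":0,"tz":0,"turn":-0.17},
    {"tx":0,"ty":0,"tz":0,"turn":-0.17},
    {"tx":0,"ty":0,"tz":0,"turn":-0.17},
    {"tx":0,"ty":0,"tz":0,"turn":-0.07},
    {"tx":0,"ty":0,"tz":0,"turn":0},
  ],
  hand=0,
  grip_force=30,
)

```text
time_s: 2.6
ee_pos: [0.1221, -0.5105, 0.308]
orientation: [[-0.959, 0.283, -0.0], [0.283, 0.959, 0.001], [0.0, 0.001, -1.0]]
contact_force: [-0.6, -0.3, 1.1]
finger_gap: 0.0856
grip_force: 0.0
```

```bash
python3 go.py .473 .109 .2 163.7
```

```text
t 2.6 p [ 0.1221 -0.5105  0.308 ] psi 163.53 j6 -69.0 gap 0.0856 F [-0.6 -0.3  1.1]
tool shift [-0.1609  0.6935  0.1084] turn -0.0029
shift after the turn [-0.1629  0.6931  0.108 ]
```

Emit:
jog_arm(
  moves=[
    {"tx":-0.005,"ty":0.02,"tz":0,"turn":0},
    {"tx":-0.01,"ty":0.04,"tz":0,"turn":0},
    {"tx":-0.01,"ty":0.045,"tz":0,"turn":0},
    {"tx":-0.01,"ty":0.045,"tz":0,"turn":0},
    {"tx":-0.01,"ty":0.045,"tz":0,"turn":0},
    {"tx":-0.01,"ty":0.045,"tz":0,"turn":0},
    {"tx":-0.01,"ty":0.045,"tz":0,"turn":0},
    {"tx":-0.01,"ty":0.045,"tz":0,"turn":0},
    {"tx":-0.01,"ty":0.045,"tz":0,"turn":0},
    {"tx":-0.01,"ty":0.045,"tz":0,"turn":0},
    {"tx":-0.01,"ty":0.045,"tz":0,"turn":0},
    {"tx":-0.01,"ty":0.045,"tz":0,"turn":0},
    {"tx":-0.01,"ty":0.045,"tz":0,"turn":0},
    {"tx":-0.01,"ty":0.045,"tz":0.01,"turn":0},
    {"tx":-0.01,"ty":0.04,"tz":0.02,"turn":0},
    {"tx":-0.01,"ty":0.033,"tz":0.02,"turn":0},
    {"tx":-0.006,"ty":0.02,"tz":0.02,"turn":0},
    {"tx":0,"ty":0,"tz":0.02,"turn":0},
    {"tx":0,"ty":0,"tz":0.018,"turn":0},
    {"tx":0,"ty":0,"tz":0,"turn":0},
  ],
)

```text
time_s: 5.1
ee_pos: [0.4712, 0.109, 0.1996]
orientation: [[-0.959, 0.283, -0.002], [0.283, 0.959, -0.0], [0.002, -0.001, -1.0]]
contact_force: [0.3, 0.4, 0.5]
finger_gap: 0.0854
grip_force: 0.0
```

```bash
python3 go.py .473 .109 .113 163.7
python3 - <<'E'
from h import *
s=grab('side','s1.png');t=grab('top','t1.png')
u=[proj(s,(.473,.109,z)) for z in(.084,.112)];print(u,proj(t,(.473,.109,.112)))
a=cv2.resize(s['frame'][130:310,200:390],None,fx=3,fy=3,interpolation=2)
cv2.imwrite('pics/c1.png',a[:,:,::-1])
E
```

```text
t 5.1 p [0.4712 0.109  0.1996] psi 163.54 j6 19.8 gap 0.0854 F [0.3 0.4 0.5]
tool shift [-0.0019  0.0006  0.0866] turn -0.0029
shift after the turn [-0.0018  0.0005  0.0866]
[array([294.01169335, 244.12214266]), array([293.40249352, 236.23510715])] [266.34604507 212.1976822 ]
```

View pics/c1.png

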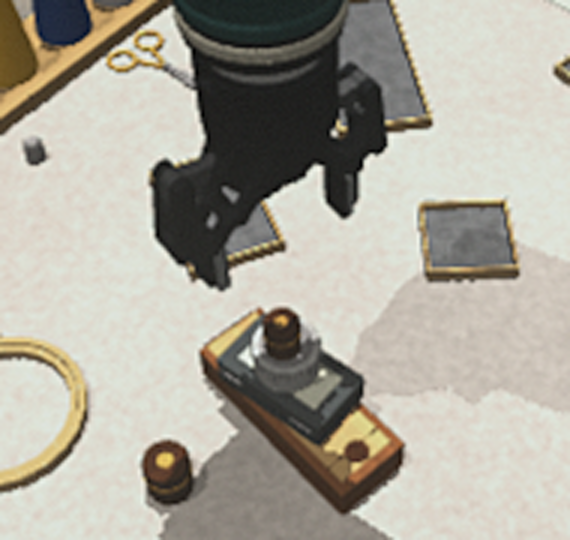

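The crop shows the open gripper centred over the pot, which is at crop (282,330); the tips are at crop (222,285) and (345,213). Now descending on the pot, keeping the tips about 11.5 mm above its underside so they clear the tray rims.

Emit:
jog_arm(
  moves=[
    {"tx":-0.002,"ty":0,"tz":0.02,"turn":0},
    {"tx":0,"ty":0,"tz":0.02,"turn":0},
    {"tx":0,"ty":0,"tz":0.02,"turn":0},
    {"tx":0,"ty":0,"tz":0.015,"turn":0},
    {"tx":0,"ty":0,"tz":0.008,"turn":0},
    {"tx":0,"ty":0,"tz":0.005,"turn":0},
    {"tx":0,"ty":0,"tz":0,"turn":0},
  ],
)

```text
time_s: 6.08
ee_pos: [0.4746, 0.108, 0.1125]
orientation: [[-0.959, 0.283, 0.0], [0.283, 0.959, -0.0], [-0.0, 0.0, -1.0]]
contact_force: [0.5, -0.3, 0.2]
finger_gap: 0.0851
grip_force: 0.0
```

Emit:
jog_arm(
  moves=[
    {"tx":0,"ty":0,"tz":0,"turn":0},
    {"tx":0,"ty":0,"tz":0,"turn":0},
    {"tx":0,"ty":0,"tz":0,"turn":0},
    {"tx":0,"ty":0,"tz":0,"turn":0},
    {"tx":0,"ty":0,"tz":0,"turn":0},
    {"tx":0,"ty":0,"tz":0,"turn":0},
    {"tx":0,"ty":0,"tz":0,"turn":0},
    {"tx":0,"ty":0,"tz":0,"turn":0},
  ],
  hand=1,
  grip_force=20,
)

```text
time_s: 7.08
ee_pos: [0.4746, 0.108, 0.1125]
orientation: [[-0.959, 0.283, 0.0], [0.283, 0.959, -0.0], [-0.0, 0.0, -1.0]]
contact_force: [-1.5, -0.6, 5.9]
finger_gap: 0.025
grip_force: 19.9
```

```bash
python3 go.py .473 .109 .1115 163.7
python3 - <<'E'
from h import *
s=grab('side','s2.png')
a=cv2.resize(s['frame'][180:300,230:360],None,fx=4,fy=4,interpolation=2)
cv2.imwrite('pics/c2.png',a[:,:,::-1])
E
```

```text
t 7.08 p [0.4746 0.108  0.1125] psi 163.57 j6 19.6 gap 0.025 F [-1.5 -0.6  5.9]
tool shift [0.0018 0.0005 0.001 ] turn -0.0023
shift after the turn [0.0018 0.0005 0.001 ]
```

View pics/c2.png

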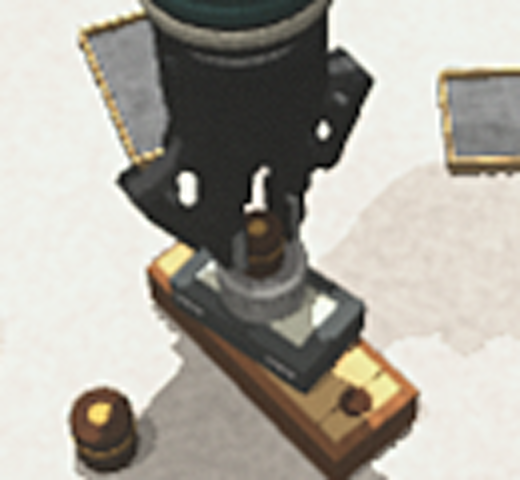

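Gripped, with a gap of 25 mm on the 26 mm pot; the crop shows the pot upright between the pads at (265,245). Lifting and carrying it to the small square tray.

```bash
python3 go.py .462 -.3535 .0325 163.7
```

```text
t 7.12 p [0.4746 0.108  0.1125] psi 163.57 j6 19.6 gap 0.025 F [-0.5 -0.2  6.8]
tool shift [-0.1184 -0.4462  0.08  ] turn -0.0023
shift after the turn [-0.1174 -0.4465  0.08  ]
```

Emit:
jog_arm(
  moves=[
    {"tx":0,"ty":0,"tz":-0.005,"turn":0},
    {"tx":0,"ty":0,"tz":-0.015,"turn":0},
    {"tx":0,"ty":0,"tz":-0.02,"turn":0},
    {"tx":0,"ty":0,"tz":-0.02,"turn":0},
    {"tx":0,"ty":0,"tz":0,"turn":0},
  ],
)

```text
time_s: 7.75
ee_pos: [0.4752, 0.108, 0.1733]
orientation: [[-0.959, 0.283, 0.002], [0.283, 0.959, 0.0], [-0.002, 0.001, -1.0]]
contact_force: [-0.1, -0.9, -0.4]
finger_gap: 0.0249
grip_force: 19.7
```

Emit:
jog_arm(
  moves=[
    {"tx":-0.003,"ty":-0.01,"tz":0,"turn":0},
    {"tx":-0.006,"ty":-0.02,"tz":0,"turn":0},
    {"tx":-0.008,"ty":-0.03,"tz":0,"turn":0},
    {"tx":-0.009,"ty":-0.036,"tz":0,"turn":0},
    {"tx":-0.01,"ty":-0.038,"tz":0,"turn":0},
    {"tx":-0.01,"ty":-0.038,"tz":0,"turn":0},
    {"tx":-0.01,"ty":-0.038,"tz":0,"turn":0},
    {"tx":-0.01,"ty":-0.038,"tz":0,"turn":0},
    {"tx":-0.01,"ty":-0.038,"tz":0,"turn":0},
    {"tx":-0.01,"ty":-0.038,"tz":0,"turn":0},
    {"tx":-0.01,"ty":-0.038,"tz":0.01,"turn":0},
    {"tx":-0.01,"ty":-0.036,"tz":0.015,"turn":0},
    {"tx":-0.007,"ty":-0.028,"tz":0.015,"turn":0},
    {"tx":-0.005,"ty":-0.02,"tz":0.015,"turn":0},
    {"tx":0,"ty":0,"tz":0.015,"turn":0},
    {"tx":0,"ty":0,"tz":0.01,"turn":0},
    {"tx":0,"ty":0,"tz":0,"turn":0},
  ],
)

```text
time_s: 9.88
ee_pos: [0.4613, -0.3521, 0.0917]
orientation: [[-0.959, 0.282, -0.001], [0.282, 0.959, 0.001], [0.001, 0.001, -1.0]]
contact_force: [-0.7, -0.2, -0.1]
finger_gap: 0.025
grip_force: 19.7
```

```bash
python3 go.py .462 -.3535 .0325 163.7
python3 - <<'E'
from h import *
s=grab('side','s3.png');t=grab('top','t3.png')
a=cv2.resize(s['frame'][90:190,350:450],None,fx=4,fy=4,interpolation=2)
b=cv2.resize(t['frame'][170:270,410:510],None,fx=4,fy=4,interpolation=2)
cv2.imwrite('pics/c3.png',np.hstack([a,b])[:,:,::-1])
E
```

```text
t 9.88 p [ 0.4613 -0.3521  0.0917] psi 163.62 j6 -29.0 gap 0.025 F [-0.7 -0.2 -0.1]
tool shift [-0.0011 -0.0012  0.0592] turn -0.0014
shift after the turn [-0.0011 -0.0012  0.0592]
```

View pics/c3.png

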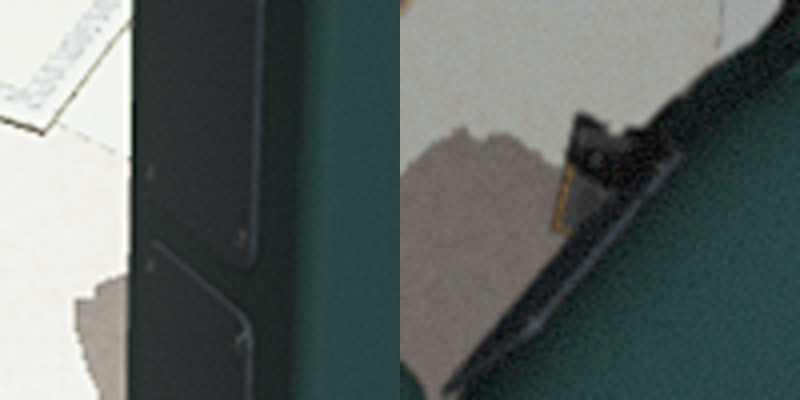

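The arm hides the tray in both views, so I'm trusting the measured numbers. Lowering gently.

Emit:
jog_arm(
  moves=[
    {"tx":-0.001,"ty":-0.001,"tz":0.01,"turn":0},
    {"tx":0,"ty":0,"tz":0.015,"turn":0},
    {"tx":0,"ty":0,"tz":0.015,"turn":0},
    {"tx":0,"ty":0,"tz":0.008,"turn":0},
    {"tx":0,"ty":0,"tz":0.004,"turn":0},
    {"tx":0,"ty":0,"tz":0.003,"turn":0},
    {"tx":0,"ty":0,"tz":0.002,"turn":0},
    {"tx":0,"ty":0,"tz":0.001,"turn":0},
    {"tx":0,"ty":0,"tz":0,"turn":0},
  ],
)

```text
time_s: 11.1
ee_pos: [0.4623, -0.3545, 0.0344]
orientation: [[-0.959, 0.283, 0.0], [0.283, 0.959, -0.0], [-0.0, -0.0, -1.0]]
contact_force: [0.4, 0.1, 0.8]
finger_gap: 0.0247
grip_force: 19.7
```

Emit:
jog_arm(
  moves=[
    {"tx":0,"ty":0,"tz":0.001,"turn":0},
    {"tx":0,"ty":0,"tz":0.001,"turn":0},
    {"tx":0,"ty":0,"tz":0,"turn":0},
  ],
)

```text
time_s: 11.48
ee_pos: [0.4622, -0.3545, 0.0325]
orientation: [[-0.959, 0.283, 0.0], [0.283, 0.959, -0.0], [-0.0, -0.0, -1.0]]
contact_force: [-0.3, 1.8, 4.4]
finger_gap: 0.0247
grip_force: 20.1
```

Touchdown at 4.4 N. Releasing and rising.

Emit:
jog_arm(
  moves=[
    {"tx":0,"ty":0,"tz":0,"turn":0},
    {"tx":0,"ty":0,"tz":0,"turn":0},
    {"tx":0,"ty":0,"tz":0,"turn":0},
    {"tx":0,"ty":0,"tz":0,"turn":0},
    {"tx":0,"ty":0,"tz":0,"turn":0},
    {"tx":0,"ty":0,"tz":-0.01,"turn":0},
    {"tx":0,"ty":0,"tz":-0.03,"turn":0},
    {"tx":0,"ty":0,"tz":-0.03,"turn":0},
    {"tx":0,"ty":0,"tz":-0.03,"turn":0},
    {"tx":0,"ty":0,"tz":-0.03,"turn":0},
    {"tx":0,"ty":0,"tz":0,"turn":0},
  ],
  hand=0,
)

```text
time_s: 12.85
ee_pos: [0.463, -0.3552, 0.165]
orientation: [[-0.959, 0.283, 0.003], [0.283, 0.959, -0.003], [-0.004, -0.002, -1.0]]
contact_force: [0.9, -0.4, -1.0]
finger_gap: 0.0855
grip_force: 0.0
```

```bash
python3 go.py .4715 .108 .0826 163.7
python3 - <<'E'
from h import *
s=dict(np.load('pics/side0.npz')); s2=grab('side','s4.png');t2=grab('top','t4.png')
a=cv2.resize(s2['frame'][222:304,250:345],None,fx=4.2,fy=5,interpolation=2)
b=cv2.resize(t2['frame'][180:262,220:300],None,fx=5,fy=5,interpolation=2)
cv2.imwrite('pics/c4.png',np.hstack([b,a])[:,:,::-1])
E
```

```text
t 12.85 p [ 0.463  -0.3552  0.165 ] psi 163.57 j6 -29.1 gap 0.0855 F [ 0.9 -0.4 -1. ]
tool shift [0.1231 0.4468 0.081 ] turn -0.0023
shift after the turn [0.1218 0.4469 0.0824]
```

View pics/c4.png

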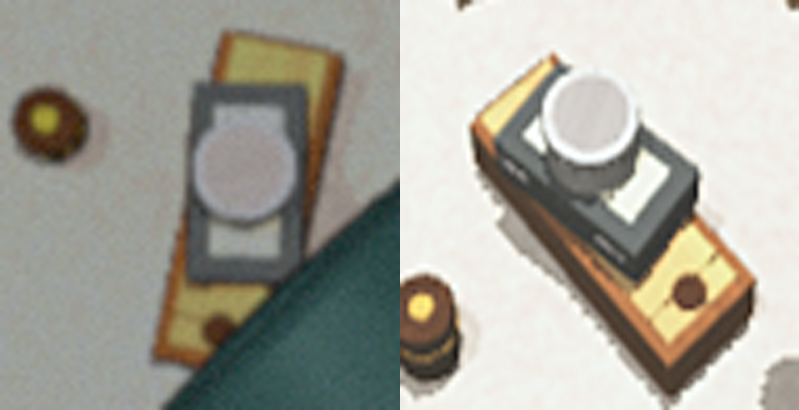

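The pot is away and the rest of the stack is undisturbed: the bead lid is centred at crop (244,170) in the top view and (590,116) in the side view, consistent with (472,107.5). Going back for the bead tin.

Emit:
jog_arm(
  moves=[
    {"tx":0.006,"ty":0.02,"tz":0,"turn":0},
    {"tx":0.011,"ty":0.04,"tz":0,"turn":0},
    {"tx":0.012,"ty":0.045,"tz":0,"turn":0},
    {"tx":0.012,"ty":0.045,"tz":0,"turn":0},
    {"tx":0.013,"ty":0.045,"tz":0,"turn":0},
    {"tx":0.013,"ty":0.045,"tz":0,"turn":0},
    {"tx":0.012,"ty":0.045,"tz":0,"turn":0},
    {"tx":0.012,"ty":0.045,"tz":0,"turn":0},
    {"tx":0.012,"ty":0.045,"tz":0,"turn":0},
    {"tx":0.011,"ty":0.037,"tz":0,"turn":0},
    {"tx":0.006,"ty":0.024,"tz":0,"turn":0},
    {"tx":0.002,"ty":0.01,"tz":0.01,"turn":0},
    {"tx":0,"ty":0,"tz":0.015,"turn":0},
    {"tx":0,"ty":0,"tz":0.01,"turn":0},
    {"tx":0,"ty":0,"tz":0,"turn":0},
  ],
)

```text
time_s: 14.82
ee_pos: [0.4706, 0.1075, 0.1264]
orientation: [[-0.959, 0.283, -0.002], [0.283, 0.959, -0.0], [0.002, -0.001, -1.0]]
contact_force: [-0.1, -0.6, 0.1]
finger_gap: 0.0851
grip_force: 0.0
```

```bash
python3 go.py .4715 .108 .0826 163.7
```

```text
t 14.82 p [0.4706 0.1075 0.1264] psi 163.53 j6 19.7 gap 0.0851 F [-0.1 -0.6  0.1]
tool shift [-0.0008  0.0008  0.0438] turn -0.0029
shift after the turn [-0.0007  0.0007  0.0438]
```

Emit:
jog_arm(
  moves=[
    {"tx":0,"ty":0.001,"tz":0.01,"turn":0},
    {"tx":0,"ty":0,"tz":0.015,"turn":0},
    {"tx":0,"ty":0,"tz":0.01,"turn":0},
    {"tx":0,"ty":0,"tz":0.006,"turn":0},
    {"tx":0,"ty":0,"tz":0.002,"turn":0},
    {"tx":0,"ty":0,"tz":0,"turn":0},
  ],
)

```text
time_s: 15.58
ee_pos: [0.4718, 0.1088, 0.0844]
orientation: [[-0.959, 0.283, 0.0], [0.283, 0.959, 0.0], [-0.0, 0.0, -1.0]]
contact_force: [0.8, -0.2, 0.7]
finger_gap: 0.0853
grip_force: 0.0
```

Emit:
jog_arm(
  moves=[
    {"tx":0,"ty":0,"tz":0,"turn":0},
    {"tx":0,"ty":0,"tz":0,"turn":0},
    {"tx":0,"ty":0,"tz":0,"turn":0},
    {"tx":0,"ty":0,"tz":0,"turn":0},
    {"tx":0,"ty":0,"tz":0,"turn":0},
    {"tx":0,"ty":0,"tz":0,"turn":0},
  ],
  hand=1,
  grip_force=30,
)

```text
time_s: 16.32
ee_pos: [0.4718, 0.1089, 0.0847]
orientation: [[-0.959, 0.283, 0.001], [0.283, 0.959, 0.0], [-0.001, 0.0, -1.0]]
contact_force: [-1.6, 0.4, 5.8]
finger_gap: 0.0467
grip_force: 29.8
```

```bash
python3 go.py .45 -.107 .0286 163.7
python3 - <<'E'
from h import *
s=grab('side','s5.png')
a=cv2.resize(s['frame'][180:300,230:360],None,fx=4,fy=4,interpolation=2)
cv2.imwrite('pics/c5.png',a[:,:,::-1])
E
```

```text
t 16.32 p [0.4718 0.1089 0.0847] psi 163.57 j6 19.8 gap 0.0467 F [-1.6  0.4  5.8]
tool shift [-0.0401 -0.2132  0.0561] turn -0.0023
shift after the turn [-0.0397 -0.2133  0.0561]
```

View pics/c5.png

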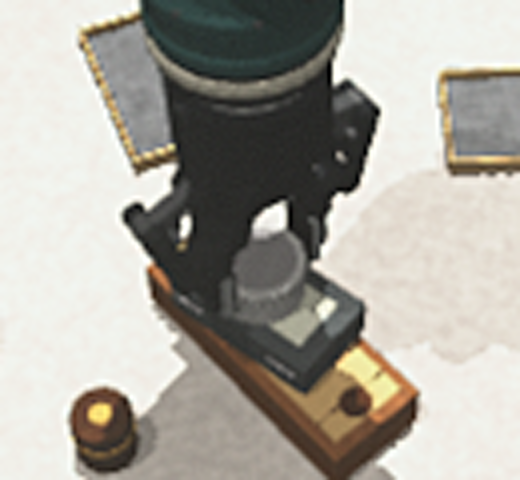

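The tin sits upright between the pads at crop (268,275), gap 46.7 mm. Lifting it over to the large square tray at (0.450,-0.107).

Emit:
jog_arm(
  moves=[
    {"tx":0,"ty":0,"tz":-0.005,"turn":0},
    {"tx":0,"ty":0,"tz":-0.015,"turn":0},
    {"tx":0,"ty":0,"tz":-0.02,"turn":0},
    {"tx":0,"ty":0,"tz":-0.015,"turn":0},
    {"tx":-0.003,"ty":-0.013,"tz":0,"turn":0},
    {"tx":-0.005,"ty":-0.025,"tz":0,"turn":0},
    {"tx":-0.006,"ty":-0.035,"tz":0,"turn":0},
    {"tx":-0.007,"ty":-0.035,"tz":0,"turn":0},
    {"tx":-0.007,"ty":-0.035,"tz":0,"turn":0},
    {"tx":-0.006,"ty":-0.035,"tz":0,"turn":0},
    {"tx":-0.004,"ty":-0.025,"tz":0,"turn":0},
    {"tx":-0.002,"ty":-0.01,"tz":0.01,"turn":0},
    {"tx":0,"ty":0,"tz":0.015,"turn":0},
    {"tx":0,"ty":0,"tz":0.015,"turn":0},
    {"tx":0,"ty":0,"tz":0.015,"turn":0},
    {"tx":0,"ty":0,"tz":0.015,"turn":0},
    {"tx":0,"ty":0,"tz":0.015,"turn":0},
    {"tx":0,"ty":0,"tz":0.005,"turn":0},
    {"tx":0,"ty":0,"tz":0,"turn":0},
  ],
)

```text
time_s: 18.75
ee_pos: [0.4494, -0.1066, 0.0489]
orientation: [[-0.959, 0.283, -0.001], [0.283, 0.959, 0.0], [0.001, 0.0, -1.0]]
contact_force: [0.9, -0.0, 0.3]
finger_gap: 0.0468
grip_force: 31.0
```

```bash
python3 go.py .45 -.107 .0307 163.7
```

```text
t 18.75 p [ 0.4494 -0.1066  0.0489] psi 163.58 j6 -7.0 gap 0.0468 F [ 0.9 -0.   0.3]
tool shift [-0.0007 -0.0003  0.0182] turn -0.0021
shift after the turn [-0.0007 -0.0003  0.0182]
```

Emit:
jog_arm(
  moves=[
    {"tx":0,"ty":0,"tz":0.006,"turn":0},
    {"tx":0,"ty":0,"tz":0.005,"turn":0},
    {"tx":0,"ty":0,"tz":0.003,"turn":0},
    {"tx":0,"ty":0,"tz":0.002,"turn":0},
    {"tx":0,"ty":0,"tz":0.001,"turn":0},
    {"tx":0,"ty":0,"tz":0.001,"turn":0},
    {"tx":0,"ty":0,"tz":0,"turn":0},
  ],
)

```text
time_s: 19.62
ee_pos: [0.4497, -0.1068, 0.0313]
orientation: [[-0.959, 0.283, -0.0], [0.283, 0.959, -0.0], [0.0, -0.0, -1.0]]
contact_force: [-0.0, 0.2, -0.3]
finger_gap: 0.0466
grip_force: 31.0
```

One more millimetre to touch the felt, then release and rise.

Emit:
jog_arm(
  moves=[
    {"tx":0,"ty":0,"tz":0.001,"turn":0},
    {"tx":0,"ty":0,"tz":0,"turn":0},
  ],
)

```text
time_s: 19.88
ee_pos: [0.4498, -0.1068, 0.0307]
orientation: [[-0.959, 0.283, 0.0], [0.283, 0.959, -0.0], [-0.001, -0.0, -1.0]]
contact_force: [-2.8, 1.1, 9.9]
finger_gap: 0.0467
grip_force: 32.0
```

Emit:
jog_arm(
  moves=[
    {"tx":0,"ty":0,"tz":0,"turn":0},
    {"tx":0,"ty":0,"tz":0,"turn":0},
    {"tx":0,"ty":0,"tz":0,"turn":0},
    {"tx":0,"ty":0,"tz":0,"turn":0},
    {"tx":0,"ty":0,"tz":0,"turn":0},
    {"tx":0,"ty":0,"tz":-0.01,"turn":0},
    {"tx":0,"ty":0,"tz":-0.03,"turn":0},
    {"tx":0,"ty":0,"tz":-0.03,"turn":0},
    {"tx":0,"ty":0,"tz":-0.02,"turn":0},
    {"tx":0,"ty":0,"tz":0,"turn":0},
  ],
  hand=0,
)

```text
time_s: 21.12
ee_pos: [0.4505, -0.1071, 0.1219]
orientation: [[-0.959, 0.283, 0.003], [0.283, 0.959, -0.001], [-0.003, -0.0, -1.0]]
contact_force: [-0.1, 0.3, -0.8]
finger_gap: 0.0857
grip_force: 0.0
```

```bash
python3 go.py .4695 .1085 .0555 178.4
python3 - <<'E'
from h import *
s=grab('side','s6.png');t=grab('top','t6.png')
b=cv2.resize(s['frame'][222:304,250:345],None,fx=4.2,fy=5,interpolation=2)
a=cv2.resize(s['frame'][130:230,310:410],None,fx=4,fy=4.1,interpolation=2)
cv2.imwrite('pics/c6.png',np.hstack([a,b])[:,:,::-1])
E
```

```text
t 21.12 p [ 0.4505 -0.1071  0.1219] psi 163.57 j6 -7.0 gap 0.0857 F [-0.1  0.3 -0.8]
tool shift [0.043  0.2122 0.0662] turn -0.2588
shift after the turn [-0.0129  0.216   0.0664]
```

View pics/c6.png

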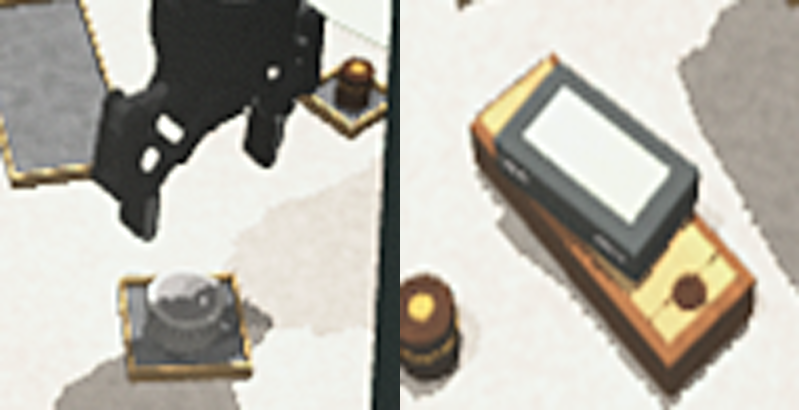

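Left half: the bead tin is upright in its tray at (185,315) and the pot in its own at (357,85). Right half: the pin tin is unmoved on the hook case. Now the pin tin.

Emit:
jog_arm(
  moves=[
    {"tx":0,"ty":0,"tz":0,"turn":-0.13},
    {"tx":0,"ty":0,"tz":0,"turn":-0.129},
    {"tx":-0.001,"ty":0.016,"tz":0,"turn":0},
    {"tx":-0.002,"ty":0.03,"tz":0,"turn":0},
    {"tx":-0.002,"ty":0.04,"tz":0,"turn":0},
    {"tx":-0.002,"ty":0.04,"tz":0,"turn":0},
    {"tx":-0.002,"ty":0.04,"tz":0,"turn":0},
    {"tx":-0.002,"ty":0.03,"tz":0,"turn":0},
    {"tx":-0.002,"ty":0.02,"tz":0,"turn":0},
    {"tx":0,"ty":0,"tz":0.01,"turn":0},
    {"tx":0,"ty":0,"tz":0.015,"turn":0},
    {"tx":0,"ty":0,"tz":0.01,"turn":0},
    {"tx":0,"ty":0,"tz":0,"turn":0},
  ],
)

```text
time_s: 22.85
ee_pos: [0.4681, 0.1085, 0.0845]
orientation: [[-1.0, 0.029, -0.002], [0.029, 1.0, -0.0], [0.002, -0.0, -1.0]]
contact_force: [-0.5, -0.2, -0.3]
finger_gap: 0.0852
grip_force: 0.0
```

```bash
python3 go.py .4695 .1085 .0555 178.4
```

```text
t 22.85 p [0.4681 0.1085 0.0845] psi 178.34 j6 5.0 gap 0.0852 F [-0.5 -0.2 -0.3]
tool shift [-0.0015  0.0001  0.029 ] turn -0.0011
shift after the turn [-0.0014  0.0001  0.029 ]
```

Emit:
jog_arm(
  moves=[
    {"tx":-0.001,"ty":0,"tz":0.01,"turn":0},
    {"tx":0,"ty":0,"tz":0.01,"turn":0},
    {"tx":0,"ty":0,"tz":0.006,"turn":0},
    {"tx":0,"ty":0,"tz":0.003,"turn":0},
    {"tx":0,"ty":0,"tz":0,"turn":0},
  ],
)

```text
time_s: 23.48
ee_pos: [0.4697, 0.1087, 0.0562]
orientation: [[-1.0, 0.028, -0.0], [0.028, 1.0, -0.0], [0.0, -0.0, -1.0]]
contact_force: [-1.2, -0.6, 0.7]
finger_gap: 0.085
grip_force: 0.0
```

Emit:
jog_arm(
  moves=[
    {"tx":0,"ty":0,"tz":0,"turn":0},
    {"tx":0,"ty":0,"tz":0,"turn":0},
    {"tx":0,"ty":0,"tz":0,"turn":0},
    {"tx":0,"ty":0,"tz":0,"turn":0},
    {"tx":0,"ty":0,"tz":0,"turn":0},
    {"tx":0,"ty":0,"tz":0,"turn":0},
  ],
  hand=1,
  grip_force=50,
)

```text
time_s: 24.22
ee_pos: [0.4699, 0.1088, 0.0567]
orientation: [[-1.0, 0.028, 0.001], [0.028, 1.0, 0.0], [-0.001, 0.0, -1.0]]
contact_force: [-1.0, 0.0, 7.0]
finger_gap: 0.0528
grip_force: 51.9
```

Emit:
jog_arm(
  moves=[
    {"tx":0,"ty":0,"tz":-0.005,"turn":0},
    {"tx":0,"ty":0,"tz":-0.015,"turn":0},
    {"tx":0,"ty":0,"tz":-0.02,"turn":0},
    {"tx":0,"ty":0,"tz":-0.02,"turn":0},
    {"tx":0,"ty":0,"tz":-0.01,"turn":0},
    {"tx":0,"ty":0,"tz":0,"turn":0},
  ],
)

```text
time_s: 24.98
ee_pos: [0.47, 0.1088, 0.1266]
orientation: [[-1.0, 0.028, 0.001], [0.028, 1.0, 0.0], [-0.001, 0.0, -1.0]]
contact_force: [0.6, -0.4, -1.2]
finger_gap: 0.0522
grip_force: 52.9
```

```bash
python3 go.py .6435 -.008 .0285 148.3
python3 - <<'E'
from h import *
s=grab('side','s7.png');t=grab('top','t7.png')
b=cv2.resize(s['frame'][180:300,230:350],None,fx=4,fy=4,interpolation=2)
cv2.imwrite('pics/c7.png',b[:,:,::-1])
E
```

```text
t 24.98 p [0.47   0.1088 0.1266] psi 178.41 j6 4.9 gap 0.0522 F [ 0.6 -0.4 -1.2]
tool shift [-0.1765 -0.1119  0.0983] turn 0.5255
shift after the turn [-0.2089 -0.0082  0.0981]
```

View pics/c7.png

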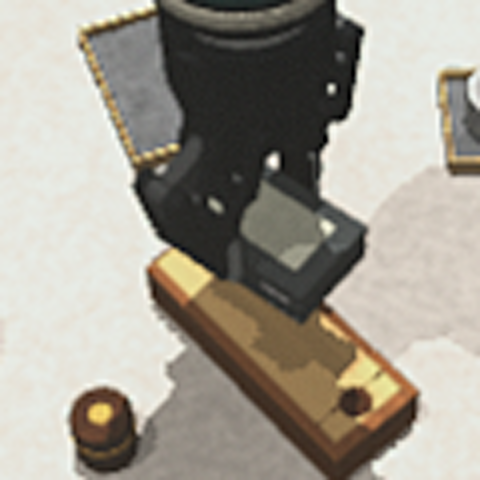

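The pin tin is level in the grip with the hook case free below it (crop (300,245)). Turning it, then carrying it to the middle tray.

Emit:
jog_arm(
  moves=[
    {"tx":0,"ty":0,"tz":0,"turn":0.08},
    {"tx":0,"ty":0,"tz":0,"turn":0.12},
    {"tx":0,"ty":0,"tz":0,"turn":0.13},
    {"tx":0,"ty":0,"tz":0,"turn":0.12},
    {"tx":0,"ty":0,"tz":0,"turn":0.075},
    {"tx":-0.012,"ty":0,"tz":0,"turn":0},
    {"tx":-0.025,"ty":-0.001,"tz":0,"turn":0},
    {"tx":-0.035,"ty":-0.002,"tz":0,"turn":0},
    {"tx":-0.035,"ty":-0.002,"tz":0,"turn":0},
    {"tx":-0.035,"ty":-0.002,"tz":0,"turn":0},
    {"tx":-0.035,"ty":-0.001,"tz":0,"turn":0},
    {"tx":-0.022,"ty":0,"tz":0,"turn":0},
    {"tx":-0.01,"ty":0,"tz":0.01,"turn":0},
    {"tx":0,"ty":0,"tz":0.015,"turn":0},
    {"tx":0,"ty":0,"tz":0.015,"turn":0},
    {"tx":0,"ty":0,"tz":0.015,"turn":0},
    {"tx":0,"ty":0,"tz":0.012,"turn":0},
    {"tx":0,"ty":0,"tz":0.008,"turn":0},
    {"tx":0,"ty":0,"tz":0,"turn":0},
  ],
)

```text
time_s: 27.45
ee_pos: [0.6432, -0.0077, 0.0508]
orientation: [[-0.851, 0.525, -0.001], [0.525, 0.851, 0.0], [0.001, -0.0, -1.0]]
contact_force: [-0.6, 0.3, 0.0]
finger_gap: 0.0526
grip_force: 52.9
```

```bash
python3 go.py .6435 -.008 .0287 148.3
python3 - <<'E'
from h import *
s=grab('side','s8.png')
b=cv2.resize(s['frame'][150:250,220:330],None,fx=5,fy=5,interpolation=2)
cv2.imwrite('pics/c8.png',b[:,:,::-1])
E
```

```text
t 27.45 p [ 0.6432 -0.0077  0.0508] psi 148.33 j6 23.7 gap 0.0526 F [-0.6  0.3  0. ]
tool shift [-0.0004 -0.0001  0.0221] turn 0.0006
shift after the turn [-0.0004 -0.0001  0.0221]
```

View pics/c8.png

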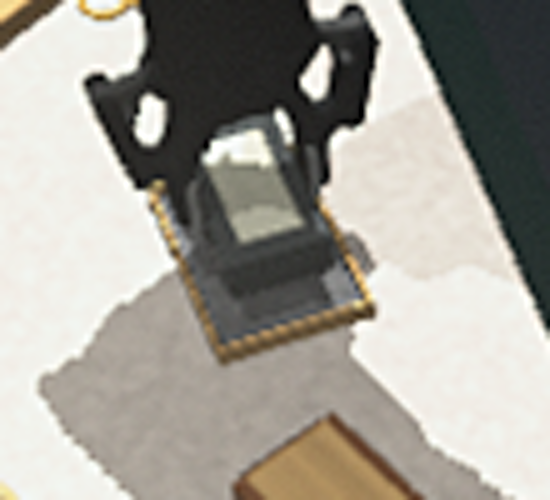

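The tin hangs about 22 mm over the tray, aligned with it and centred. Lowering.

Emit:
jog_arm(
  moves=[
    {"tx":0,"ty":0,"tz":0.007,"turn":0},
    {"tx":0,"ty":0,"tz":0.006,"turn":0},
    {"tx":0,"ty":0,"tz":0.004,"turn":0},
    {"tx":0,"ty":0,"tz":0.002,"turn":0},
    {"tx":0,"ty":0,"tz":0.001,"turn":0},
    {"tx":0,"ty":0,"tz":0.001,"turn":0},
    {"tx":0,"ty":0,"tz":0.001,"turn":0},
    {"tx":0,"ty":0,"tz":0,"turn":0},
  ],
)

```text
time_s: 28.5
ee_pos: [0.6434, -0.0078, 0.0292]
orientation: [[-0.851, 0.525, -0.0], [0.525, 0.851, 0.0], [0.0, -0.0, -1.0]]
contact_force: [-0.3, 0.9, -1.1]
finger_gap: 0.053
grip_force: 52.9
```

Emit:
jog_arm(
  moves=[
    {"tx":0,"ty":0,"tz":0.001,"turn":0},
    {"tx":0,"ty":0,"tz":0,"turn":0},
  ],
)

```text
time_s: 28.75
ee_pos: [0.6435, -0.0078, 0.0288]
orientation: [[-0.851, 0.525, 0.001], [0.525, 0.851, -0.0], [-0.001, 0.0, -1.0]]
contact_force: [-1.5, 0.6, 5.4]
finger_gap: 0.0529
grip_force: 53.6
```

Emit:
jog_arm(
  moves=[
    {"tx":0,"ty":0,"tz":0,"turn":0},
    {"tx":0,"ty":0,"tz":0,"turn":0},
    {"tx":0,"ty":0,"tz":0,"turn":0},
    {"tx":0,"ty":0,"tz":0,"turn":0},
    {"tx":0,"ty":0,"tz":0,"turn":0},
    {"tx":0,"ty":0,"tz":-0.01,"turn":0},
    {"tx":0,"ty":0,"tz":-0.03,"turn":0},
    {"tx":0,"ty":0,"tz":-0.03,"turn":0},
    {"tx":0,"ty":0,"tz":0,"turn":0},
  ],
  hand=0,
)

```text
time_s: 29.88
ee_pos: [0.6447, -0.008, 0.1012]
orientation: [[-0.851, 0.525, 0.004], [0.525, 0.851, -0.001], [-0.004, 0.002, -1.0]]
contact_force: [-0.4, -0.7, -0.5]
finger_gap: 0.0854
grip_force: 0.0
```

```bash
python3 go.py .4615 .1095 .0225 168.6
python3 - <<'E'
from h import *
t=grab('top','t9.png');s=grab('side','s9.png')
im=t['frame'];a=cv2.resize(im[180:262,220:300],None,fx=5,fy=5,interpolation=2)
b=cv2.resize(s['frame'][222:304,250:345],None,fx=4.2,fy=5,interpolation=2)
cv2.imwrite('pics/c9.png',np.hstack([a,b])[:,:,::-1])
E
```

```text
t 29.88 p [ 0.6447 -0.008   0.1012] psi 148.33 j6 23.7 gap 0.0854 F [-0.4 -0.7 -0.5]
tool shift [0.2179 0.0036 0.0778] turn -0.3538
shift after the turn [0.2028 0.0789 0.0787]
```

View pics/c9.png

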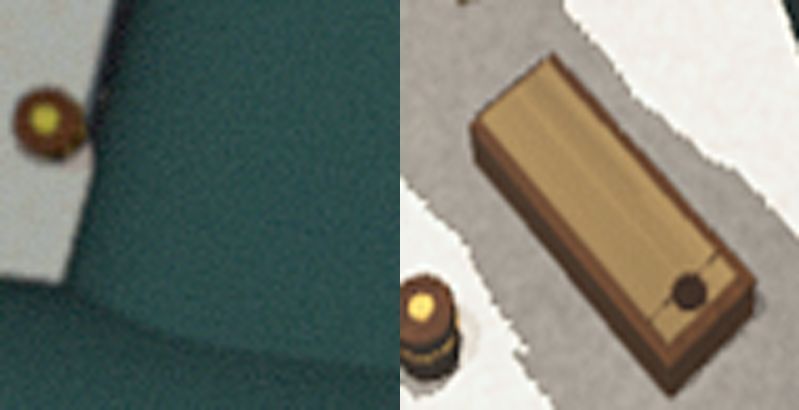

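The hook case has not moved (top corners at crop (553,52), (755,282), (668,365), (472,125)). Going to it.

Emit:
jog_arm(
  moves=[
    {"tx":0,"ty":0,"tz":0,"turn":-0.12},
    {"tx":0,"ty":0,"tz":0,"turn":-0.12},
    {"tx":0,"ty":0,"tz":0,"turn":-0.114},
    {"tx":0.013,"ty":0.005,"tz":0,"turn":0},
    {"tx":0.025,"ty":0.01,"tz":0,"turn":0},
    {"tx":0.035,"ty":0.014,"tz":0,"turn":0},
    {"tx":0.035,"ty":0.014,"tz":0,"turn":0},
    {"tx":0.035,"ty":0.014,"tz":0,"turn":0},
    {"tx":0.035,"ty":0.013,"tz":0,"turn":0},
    {"tx":0.018,"ty":0.007,"tz":0,"turn":0},
    {"tx":0.007,"ty":0.002,"tz":0.01,"turn":0},
    {"tx":0,"ty":0,"tz":0.015,"turn":0},
    {"tx":0,"ty":0,"tz":0.015,"turn":0},
    {"tx":0,"ty":0,"tz":0.01,"turn":0},
    {"tx":0,"ty":0,"tz":0,"turn":0},
  ],
)

```text
time_s: 31.85
ee_pos: [0.4599, 0.1095, 0.0475]
orientation: [[-0.98, 0.198, -0.001], [0.198, 0.98, -0.0], [0.001, -0.0, -1.0]]
contact_force: [0.3, -0.4, -0.3]
finger_gap: 0.0854
grip_force: 0.0
```

```bash
python3 go.py .4615 .1095 .0225 168.6
```

```text
t 31.85 p [0.4599 0.1095 0.0475] psi 168.57 j6 14.9 gap 0.0854 F [ 0.3 -0.4 -0.3]
tool shift [-0.0016  0.0003  0.025 ] turn -0.0005
shift after the turn [-0.0016  0.0003  0.025 ]
```

Emit:
jog_arm(
  moves=[
    {"tx":-0.001,"ty":0,"tz":0.009,"turn":0},
    {"tx":0,"ty":0,"tz":0.008,"turn":0},
    {"tx":0,"ty":0,"tz":0.005,"turn":0},
    {"tx":0,"ty":0,"tz":0.002,"turn":0},
    {"tx":0,"ty":0,"tz":0,"turn":0},
  ],
)

```text
time_s: 32.48
ee_pos: [0.461, 0.1095, 0.0242]
orientation: [[-0.98, 0.197, -0.0], [0.197, 0.98, -0.0], [0.0, -0.0, -1.0]]
contact_force: [-1.4, 0.4, -0.0]
finger_gap: 0.0854
grip_force: 0.0
```

Emit:
jog_arm(
  moves=[
    {"tx":0,"ty":0,"tz":0,"turn":0},
    {"tx":0,"ty":0,"tz":0,"turn":0},
    {"tx":0,"ty":0,"tz":0,"turn":0},
    {"tx":0,"ty":0,"tz":0,"turn":0},
    {"tx":0,"ty":0,"tz":0,"turn":0},
    {"tx":0,"ty":0,"tz":0,"turn":0},
  ],
  hand=1,
  grip_force=70,
)

```text
time_s: 33.22
ee_pos: [0.4612, 0.1095, 0.0248]
orientation: [[-0.98, 0.198, 0.001], [0.198, 0.98, 0.0], [-0.001, 0.0, -1.0]]
contact_force: [-2.3, -0.6, 9.0]
finger_gap: 0.0587
grip_force: 75.0
```

Emit:
jog_arm(
  moves=[
    {"tx":0,"ty":0,"tz":-0.005,"turn":0},
    {"tx":0,"ty":0,"tz":-0.01,"turn":0},
    {"tx":0,"ty":0,"tz":-0.02,"turn":0},
    {"tx":0,"ty":0,"tz":-0.02,"turn":0},
    {"tx":0,"ty":0,"tz":-0.015,"turn":0},
    {"tx":0,"ty":0,"tz":0,"turn":0},
  ],
)

```text
time_s: 33.98
ee_pos: [0.4617, 0.1096, 0.0955]
orientation: [[-0.98, 0.197, 0.002], [0.197, 0.98, 0.0], [-0.002, 0.001, -1.0]]
contact_force: [-0.3, -0.0, -2.5]
finger_gap: 0.0586
grip_force: 75.6
```

```bash
python3 go.py .6465 -.2385 .0275 136.4
python3 - <<'E'
from h import *
s=grab('side','s10.png')
b=cv2.resize(s['frame'][180:300,230:350],None,fx=4,fy=4,interpolation=2)
cv2.imwrite('pics/c10.png',b[:,:,::-1])
E
```

```text
t 33.98 p [0.4617 0.1096 0.0955] psi 168.61 j6 14.9 gap 0.0586 F [-0.3 -0.  -2.5]
tool shift [-0.2498 -0.3048  0.0683] turn 0.5622
shift after the turn [-0.3739 -0.1246  0.068 ]
```

View pics/c10.png

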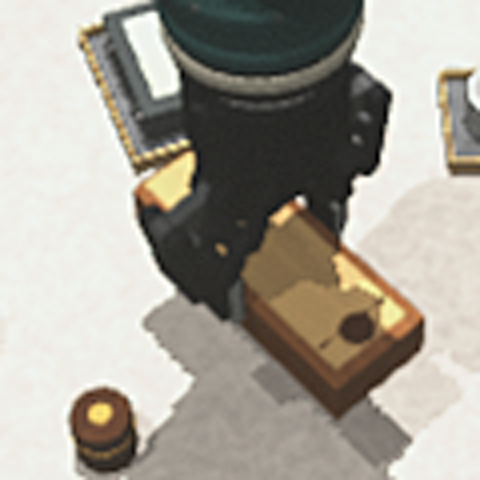

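The case is lifted level (crop (330,320)), and the pin tin shows inside its tray top left. Turning and carrying it to the long tray.

Emit:
jog_arm(
  moves=[
    {"tx":0,"ty":0,"tz":0,"turn":0.07},
    {"tx":0,"ty":0,"tz":0,"turn":0.12},
    {"tx":0,"ty":0,"tz":0,"turn":0.13},
    {"tx":0,"ty":0,"tz":0,"turn":0.12},
    {"tx":0,"ty":0,"tz":0,"turn":0.08},
    {"tx":0,"ty":0,"tz":0,"turn":0.042},
    {"tx":-0.015,"ty":-0.005,"tz":0,"turn":0},
    {"tx":-0.03,"ty":-0.01,"tz":0,"turn":0},
    {"tx":-0.036,"ty":-0.012,"tz":0,"turn":0},
    {"tx":-0.036,"ty":-0.012,"tz":0,"turn":0},
    {"tx":-0.036,"ty":-0.012,"tz":0,"turn":0},
    {"tx":-0.036,"ty":-0.012,"tz":0,"turn":0},
    {"tx":-0.036,"ty":-0.012,"tz":0,"turn":0},
    {"tx":-0.036,"ty":-0.012,"tz":0,"turn":0},
    {"tx":-0.036,"ty":-0.012,"tz":0,"turn":0},
    {"tx":-0.036,"ty":-0.012,"tz":0,"turn":0},
    {"tx":-0.026,"ty":-0.009,"tz":0,"turn":0},
    {"tx":-0.015,"ty":-0.005,"tz":0,"turn":0},
    {"tx":0,"ty":0,"tz":0,"turn":0},
  ],
)

```text
time_s: 36.4
ee_pos: [0.6455, -0.2406, 0.0933]
orientation: [[-0.724, 0.69, -0.001], [0.69, 0.724, 0.0], [0.001, -0.0, -1.0]]
contact_force: [-1.0, 0.9, -2.4]
finger_gap: 0.0585
grip_force: 75.6
```

Emit:
jog_arm(
  moves=[
    {"tx":0,"ty":0,"tz":0.01,"turn":0},
    {"tx":0,"ty":0,"tz":0.015,"turn":0},
    {"tx":0,"ty":0,"tz":0.012,"turn":0},
    {"tx":0,"ty":0,"tz":0.006,"turn":0},
    {"tx":0,"ty":0,"tz":0,"turn":0},
    {"tx":0,"ty":0,"tz":0,"turn":0},
  ],
)

```text
time_s: 37.15
ee_pos: [0.6459, -0.2389, 0.0517]
orientation: [[-0.724, 0.689, 0.001], [0.689, 0.724, -0.0], [-0.001, 0.0, -1.0]]
contact_force: [0.4, -0.0, -2.2]
finger_gap: 0.0587
grip_force: 75.6
```

```bash
python3 go.py .6465 -.2385 .0288 136.4
python3 - <<'E'
from h import *
s=grab('side','s11.png')
b=cv2.resize(s['frame'][100:200,270:380],None,fx=5,fy=5,interpolation=2)
cv2.imwrite('pics/c11.png',b[:,:,::-1])
E
```

```text
t 37.15 p [ 0.6459 -0.2389  0.0517] psi 136.42 j6 16.5 gap 0.0587 F [ 0.4 -0.  -2.2]
tool shift [-0.0001  0.0007  0.0229] turn 0.0003
shift after the turn [-0.0001  0.0007  0.0229]
```

View pics/c11.png

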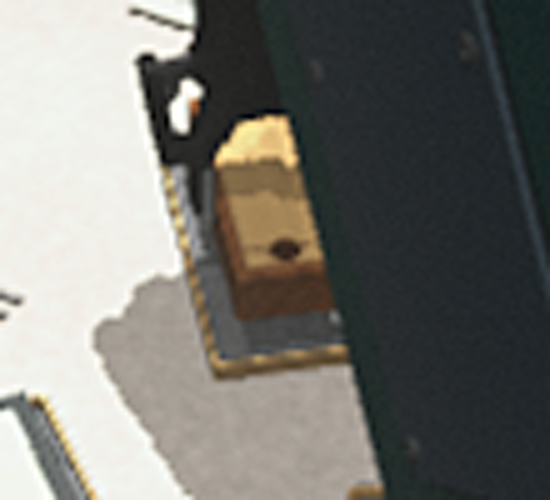

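The case is parallel to the tray and over it, about 23 mm up; its right half is hidden by the arm. Lowering.

Emit:
jog_arm(
  moves=[
    {"tx":0,"ty":0,"tz":0.007,"turn":0},
    {"tx":0,"ty":0,"tz":0.006,"turn":0},
    {"tx":0,"ty":0,"tz":0.004,"turn":0},
    {"tx":0,"ty":0,"tz":0.002,"turn":0},
    {"tx":0,"ty":0,"tz":0.001,"turn":0},
    {"tx":0,"ty":0,"tz":0.001,"turn":0},
    {"tx":0,"ty":0,"tz":0.001,"turn":0},
    {"tx":0,"ty":0,"tz":0,"turn":0},
  ],
)

```text
time_s: 38.2
ee_pos: [0.6457, -0.2389, 0.0293]
orientation: [[-0.724, 0.69, 0.0], [0.69, 0.724, 0.0], [-0.0, 0.0, -1.0]]
contact_force: [-0.1, -0.1, -2.9]
finger_gap: 0.0586
grip_force: 75.6
```

Emit:
jog_arm(
  moves=[
    {"tx":0,"ty":0,"tz":0.001,"turn":0},
    {"tx":0,"ty":0,"tz":0,"turn":0},
  ],
)

```text
time_s: 38.45
ee_pos: [0.6458, -0.2389, 0.0289]
orientation: [[-0.724, 0.689, 0.0], [0.689, 0.724, -0.0], [-0.001, 0.0, -1.0]]
contact_force: [-2.1, 1.0, 5.0]
finger_gap: 0.0585
grip_force: 76.5
```

Emit:
jog_arm(
  moves=[
    {"tx":0,"ty":0,"tz":0,"turn":0},
    {"tx":0,"ty":0,"tz":0,"turn":0},
    {"tx":0,"ty":0,"tz":0,"turn":0},
    {"tx":0,"ty":0,"tz":0,"turn":0},
    {"tx":0,"ty":0,"tz":0,"turn":0},
    {"tx":0,"ty":0,"tz":-0.01,"turn":0},
    {"tx":0,"ty":0,"tz":-0.03,"turn":0},
    {"tx":0,"ty":0,"tz":-0.04,"turn":0},
    {"tx":0,"ty":0,"tz":-0.04,"turn":0},
    {"tx":0,"ty":0,"tz":-0.02,"turn":0},
    {"tx":0,"ty":0,"tz":0,"turn":0},
  ],
  hand=0,
)

```text
time_s: 39.83
ee_pos: [0.6464, -0.2392, 0.1703]
orientation: [[-0.724, 0.689, 0.003], [0.689, 0.724, -0.001], [-0.003, 0.001, -1.0]]
contact_force: [-0.7, 0.8, 0.2]
finger_gap: 0.0854
grip_force: 0.0
```

Emit:
jog_arm(
  moves=[
    {"tx":0.02,"ty":0.009,"tz":0,"turn":0},
    {"tx":0.035,"ty":0.016,"tz":0,"turn":0},
    {"tx":0.04,"ty":0.018,"tz":0,"turn":0},
    {"tx":0.04,"ty":0.018,"tz":0,"turn":0},
    {"tx":0.04,"ty":0.018,"tz":0,"turn":0},
    {"tx":0.04,"ty":0.018,"tz":0,"turn":0},
    {"tx":0.04,"ty":0.018,"tz":0,"turn":0},
    {"tx":0.04,"ty":0.018,"tz":0,"turn":0},
    {"tx":0.04,"ty":0.018,"tz":0,"turn":0},
    {"tx":0.04,"ty":0.018,"tz":0,"turn":0},
    {"tx":0.04,"ty":0.018,"tz":0,"turn":0},
    {"tx":0.04,"ty":0.018,"tz":0,"turn":0},
    {"tx":0.02,"ty":0.009,"tz":0,"turn":0},
    {"tx":0,"ty":0,"tz":0,"turn":0},
    {"tx":0,"ty":0,"tz":0,"turn":0},
  ],
)

```text
time_s: 41.7
ee_pos: [0.4492, 0.2431, 0.1679]
orientation: [[-0.724, 0.69, -0.001], [0.69, 0.724, -0.0], [0.0, -0.001, -1.0]]
contact_force: [0.2, -0.4, 1.1]
finger_gap: 0.0856
grip_force: 0.0
```

```bash
python3 go.py
python3 - <<'E'
from h import *
t=grab('top','t12.png')
b=cv2.resize(t['frame'][90:250,280:490],None,fx=3.8,fy=3.7,interpolation=2)
# expected tops drawn 
def box(c,ang,L,W,z):
    a=np.radians(ang);R=np.array([[np.cos(a),-np.sin(a)],[np.sin(a),np.cos(a)]])
    P=[proj(t,[*(np.array(c)+R@np.array(q)),z]) for q in((L/2,W/2),(L/2,-W/2),(-L/2,-W/2),(-L/2,W/2))]
    P=(np.array(P)+.5-[280,90])*[3.8,3.7]; cv2.polylines(b,[P.round().astype(int)],True,(255,0,0),1)
    print(P.round())
# circles as boxes of their bounding square; drawn at the tray centres
box((.4615,-.3535),73.7,.026,.026,.032);box((.45,-.107),38.4,.048,.048,.03)
box((.6435,-.008),148.3,.094,.054,.03);box((.6465,-.2385),136.4,.16,.06,.036)
cv2.imwrite('pics/c12.png',b[:,:,::-1])
E
```

```text
t 41.7 p [0.4492 0.2431 0.1679] psi 136.4 j6 62.9 gap 0.0856 F [ 0.2 -0.4  1.1]
[[676. 492.]
 [686. 453.]
 [727. 464.]
 [717. 503.]]
[[253. 495.]
 [312. 449.]
 [361. 506.]
 [302. 553.]]
[[143. 290.]
 [ 71. 249.]
 [147. 130.]
 [219. 170.]]
[[459. 317.]
 [388. 255.]
 [554.  82.]
 [625. 141.]]
```

View pics/c12.png

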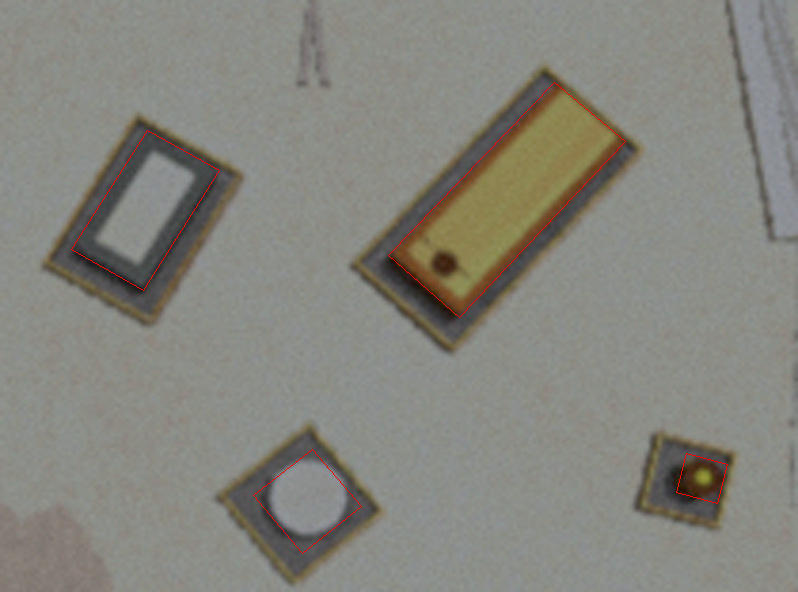

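All four containers lie in their own trays, within a few millimetres of the expected outlines (pot at (703,477), bead tin at (308,497)). The gripper is clear of everything, and the hoop and phone were never approached. Handing in.

```bash
python3 -c "
from plant import robot
print(robot.finish_job())"
```

```text
the job is handed in; nothing more can be done
None
```

I set all four containers upright in their own trays and handed the job in at about 42 s of the 115 s allowed. The last top view shows each within a few millimetres of its tray's centre. I kept the gripper away from the hoop and phone, and the hand-in gave no verdict.

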